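# Pop the cap tray and stop it with the other finger

## Robot

A 6-joint arm with a two-finger parallel gripper is mounted at the origin on the work surface. World frame = base frame: x ahead of the robot, y to its left, z up, the work surface at z = 0. Lengths are in mm, angles in rad, forces in N, time in s.
With the tool pointing down it reaches from about 300 to 775 mm from the base axis. Payload 14.6 kg.
Tool frame: the origin (TCP) lies between the finger pads; the fingertips stand 8 mm ahead of it and the grasp point (between the pads) lies 11 mm behind it; z points along the fingers, y is the direction in which the jaws open and shut (so a half turn about z gives the same grasp; the last joint's range is limited). The gripper opens to 94 mm and grips with 3 to 60 N. Pads are 16 mm wide; open, the fingers measure 119 mm over their backs; the gripper's body (75 mm by 177 mm) begins 78 mm behind the grasp point.
Start: joints at [1.069, 0.3, 1.521, -0, 1.321, -0.067], TCP at [231.672, 498.816, 213.446] pointing down, gripper open.
Joint ranges: [-3.03, 3.03], [-0.79, 2.21], [0.23, 2.52], [-1.04, 4.18], [0, 3.07], [-2.55, 2.55]. Speed limits (rad/s): [2.22, 2.22, 2.57, 3.14, 3.14, 3.14].

## Interface

Orientations are given as [roll, pitch, yaw] about the fixed x, y, z axes, in that order (R = Rz(yaw) Ry(pitch) Rx(roll)).
In Python, from cell import manip gives the robot as it stands. The module is installed in compiled form; this text tells all that it offers.
- The arm moves only by the tool send_rows, never from a script. Its argument "series" is a list that holds one entry, the list of rows, each a list of 5 numbers: the opening, from 0 (shut) to 1 (fully open), then the shift along the tool's x, y, z in mm, then the turn about the tool's z in degrees. In form: [[[gripper, dx, dy, dz, roll], ...]]. A call has 1 to 10 rows; each row is the pose to reach, as a shift and turn from the pose commanded when the call began, along the tool's axes at that moment; what a row does not reach only later rows make up. A row lasts 1/10 s, in which the tool goes at most 50 mm and 8.59 degrees, less where a joint would pass 70% of its speed; a pose out of reach is approached as far as the arm can. A call with a gripper value outside its range is refused whole. The fingers move at their own pace and stop on an object; "newtons" is the grip in N (left out, the last holds). Time passes only in rows, so rows that repeat a pose let the fingers close. It gives the time, the measured TCP pose, the force and the opening at its end, in the units of the state.
- manip.read_state(): the state, without advancing time (a new reading comes with each control period).
- manip.camera(name): name is "scene" or "top"; returns a dict with "img" (400x640x3 uint8, red, green, blue), "vfov" (degrees; the focal length in pixels is half the picture's height over the tangent of half this angle, whatever the lens; pixels are square), "cx", "cy" (the principal point, pixels), "dist" ([k1, k2, p1, p2, k3] as OpenCV has them; the pictures are not rectified), "pose" (4x4, takes a point from camera to world coordinates). Camera axes: x right, y down, z forward; pixel columns grow to the right and rows downward; lengths in mm; the calibration is good to about 2 mm. A picture is of the moment at which its call begins. There is no depth.
- manip.sign_off(): hands the job in, once; it reports no verdict.
Trained networks look in a picture, given as the dict that the camera call returned (one of the last four; its "shot" number tells which), for a name from the list of things; names that differ only in an ending like _2 or _b are one class to them, and where a whole thing is asked for, a point or a joint stands for the part that bears it (a point fixed in the world has none). Each returns a list of dicts, best first, with "conf" (0 to 1); they miss things now and then, are a little off and sometimes report something else, mostly with a low value. They report only what shows in the picture. A call takes as long as a camera call. They do not tell look-alikes from the thing itself.
- manip.find_in(target, picture): "rect" ([left, top, width, height] in pixels, round what is visible of it).
- manip.silhouettes(target, picture): "pixels" (400x640 bool, what is visible of it) and "rect" ([left, top, width, height] in pixels, round what is visible of it).
The state is a dict: "clock": time; "joints": joint angles; "qd": joint speeds; "effort": joint torques, N m; "eef_pos": TCP position; "eef_rot": TCP orientation; "wrist_force": force on the tool from outside, world axes, zero at the start; "moment": the same for the moment, N m; "finger_gap": finger opening in mm.
Only numpy, scipy, OpenCV 4.12 (cv2) and the standard library are available. Lean on these libraries where they do the work, as an engineer would, in place of code of your own. Each camera call takes 0.05 s, during which the arm holds its last target. There are 200 camera calls.

## Task

The tray of the steel crown-cap catcher is full and has to come out. Press the release paddle down with one fingertip, so that the spring pops the tray out, and trap the front of the tray with the other finger when it has come out about three centimetres, before it slides away and tips out of the box. Grip and lift nothing, leave the jar, the glass pots and the milk bottle standing where they are, and finish while holding the tray there with that finger, the spring still pushing it against you.

Things in the scene. Friction and masses are not known exactly. Their poses are not given: they have to be found in the camera images.
- catcher: Steel crown-cap catcher, fixed: box 150 mm deep, 156 wide (y -100 to +56), 95 high; inlet collar on its roof up to 112, opener plate 205 high at its back. Origin on the bench under the middle of the tray opening, in the plane of the box's front; x points level into the box, z up: the tray comes out along -x. The tray fills the front from y = -52 to 52; the release paddle sticks out at y = -75.
- tray: Loose steel cap tray, 114 mm long, about 0.4 kg, on level slippery runners. Upright front panel 104 wide, from 14 to 80 mm above the bench. Origin at its underside, at the catcher's front plane when shut; axes as the catcher's. Locked until the paddle is pressed; then a damped spring (4 N, 3 N at 35 mm out) drives it 50 mm out in about 0.3 s; left alone it runs on and tips out onto the bench.
- tray_front (a point): Middle of the outer face of the tray's front panel, 47 mm above the bench; when shut it lies about 7 mm in front of the catcher's front plane. How far the tray is out is how far this point has moved along the catcher's -x.
- release_pad (a point): Press point on the release paddle: flat black pad 24 mm wide (y), reaching 18 to 72 mm before the front plane; this point is 45 mm before it, 52 above the bench. Springy (3 to 8 N); lets the tray go 7 mm down, goes 15 mm down in all. A second fingertip beside it at the same height, 35 to 95 mm towards the catcher's +y, hangs free in front of the tray and meets its panel well below the top edge.
- release (a joint): Angle of the release paddle, rad: 0 at rest, grows as it is pressed, tray let go at about 0.09, end stop at 0.20.
- jar: Empty open amber glass jar, 76 mm across, 115 mm high, standing on the bench beside the catcher. Origin at the centre of its underside. Leave alone.
- pot1: Empty clear glass yogurt pot, 72 mm across, 78 mm high, on the bench out in front of the tray. Origin at the centre of its underside. Leave alone.
- pot2: Second clear glass yogurt pot, same size, also in front. Origin at the centre of its underside. Leave alone.
- milk: White plastic milk bottle, capped, 84 mm across, 215 mm high, on the bench on the paddle's side of the catcher. Origin at the centre of its underside. Leave alone.
Mind the look-alikes: they are no part of the job. What is shaped like the tray but purple is not meant.

How it is judged (in metres and radians):
On the way, in this order (a step that is already met when the one before it is completed fails the run):
1. the release paddle is pressed down (value of joint release above 0.05 rad), for 0.02 s.
2. the popped tray is trapped against a finger (x of tray_front in the frame of catcher below -0.0205 m and contact force between the fingers and tray above 0.3 N and linear speed of tray below 0.03 m/s), for 0.2 s.
At the end, for the whole second after the job is handed in: The tray stands out of the catcher by 15 to 50 mm, level within 0.08 rad and at rest (under 20 mm/s), and a finger bears against it with more than 0.3 N, so that the spring does not drive it farther (x of tray_front in the frame of catcher between -0.0555 and -0.0205 m and contact force between the fingers and tray above 0.3 N and linear speed of tray below 0.02 m/s and angle between tray's own z axis and vertical below 0.08 rad); the arm keeps its last pose, push and grip.
It fails at once if the tray slides away (more than 60 mm out) (x of tray_front in the frame of catcher below -0.0655 m).
It fails at once if the tray is lifted or tipped (height (world z) of tray_front above 0.057 m or angle between tray's own z axis and vertical above 0.15 rad).
It fails at once if the jar, a pot or the milk bottle is moved by more than 20 mm, or knocked over (distance of any of jar, pot1, pot2, milk from where it was at the start of the episode above 0.02 m or angle between any of jar, pot1, pot2, milk's own z axis and vertical above 0.3 rad).
It also fails if it takes over 35 s, if anything falls off the work surface, if the arm or the gripper's body presses on something with over 40 N, if the wrist force passes 120 N, or if a joint passes its speed limit or range.

## Working session

There is one attempt and no reset: what is moved stays moved. The work goes in short steps, Python scripts to look and compute and a tool call to move; the robot and the scene stay as the last step left them, time stands still between calls to the robot, and variables do not carry over. Pictures are saved under pics/ and viewed, about 8 in all and at most 12, crops included, and the job is handed in when it is done.

Besides the shell and the picture viewer there is one more tool, called after "Request:" as name([rows], argument=value, ...), one row to a line, values as JSON. send_rows: Moves the arm, as the interface text tells. Its arguments: {"type":"object","properties":{"series":{"type":"array"},"newtons":{"type":"number"}},"required":["series"]}

```bash
mkdir -p pics
cat > h.py <<'E'
import numpy as np, cv2
from cell import manip
def K(c):
    f=200/np.tan(np.radians(c["vfov"])/2); return np.array([[f,0,c["cx"]],[0,f,c["cy"]],[0,0,1.]])
def ray(c,uv):
    p=cv2.undistortPoints(np.array(uv,float).reshape(-1,1,2),K(c),np.array(c["dist"],float)).reshape(-1,2)
    d=np.c_[p,np.ones(len(p))]@c["pose"][:3,:3].T
    return c["pose"][:3,3],d
def atz(c,uv,z):
    o,d=ray(c,uv); return o+d*((z-o[2])/d[:,2])[:,None]
def proj(c,P):
    T=np.linalg.inv(c["pose"]); 
    return cv2.projectPoints(np.array(P,float).reshape(-1,3),cv2.Rodrigues(T[:3,:3])[0],T[:3,3],K(c),np.array(c["dist"],float))[0].reshape(-1,2)
def save(n,im): cv2.imwrite("pics/"+n,im[:,:,::-1])
E
python3 - <<'E'
from h import *
print(manip.read_state())
for n in ("scene","top"):
    c=manip.camera(n); save(n+"1.png",c["img"]); print(n,c["pose"].round(2).tolist(),c["vfov"])
    for t in ("catcher","tray","release_pad","jar","pot1","milk"):
        print(t,[(np.round(r["rect"]).tolist(),round(r["conf"],2)) for r in manip.find_in(t,c)])
E
```

```text
{'clock': 0.0, 'joints': array([ 1.06939840e+00,  3.00460017e-01,  1.52161281e+00,  1.83276210e-05,
        1.32069456e+00, -6.65848534e-02]), 'qd': array([ 0.00101384, -0.00038704, -0.00087267, -0.00095479, -0.00173654,
        0.00174569]), 'effort': array([-3.68565870e-04, -5.31791461e+01, -3.52743351e+01,  7.09034060e-02,
        2.42679776e-02, -1.20645532e-04]), 'eef_pos': array([231.54560383, 498.59302536, 212.87898293]), 'eef_rot': array([-3.14042170e+00, -9.58745150e-05,  2.70677498e+00]), 'wrist_force': array([ 0.74183294,  0.86762289, -0.35571148]), 'moment': array([-0.03882538, -0.02576117, -0.01265399]), 'finger_gap': 94.06184128561445}
scene [[0.74, 0.48, -0.47, 999.22], [0.67, -0.54, 0.51, -456.23], [-0.0, -0.69, -0.72, 755.54], [0.0, 0.0, 0.0, 1.0]] 43.50038141617195
catcher [([258.0, 75.0, 95.0, 147.0], 0.91)]
tray [([195.0, 310.0, 73.0, 90.0], 0.91), ([258.0, 169.0, 58.0, 36.0], 0.63)]
release_pad [([307.0, 189.0, 25.0, 33.0], 0.65), ([386.0, 109.0, 47.0, 100.0], 0.49)]
jar [([212.0, 120.0, 42.0, 64.0], 0.8)]
pot1 [([272.0, 247.0, 45.0, 57.0], 0.76), ([218.0, 227.0, 46.0, 54.0], 0.55)]
milk [([387.0, 105.0, 46.0, 102.0], 0.77)]
top [[-0.0, -0.99, 0.12, 431.86], [-1.0, 0.0, -0.02, 67.38], [0.02, -0.12, -0.99, 1055.56], [0.0, 0.0, 0.0, 1.0]] 49.66225358412487
catcher [([249.0, 191.0, 93.0, 95.0], 0.78)]
tray [([430.0, 127.0, 66.0, 65.0], 0.89), ([284.0, 220.0, 61.0, 47.0], 0.64)]
release_pad [([281.0, 215.0, 66.0, 55.0], 0.72), ([317.0, 189.0, 32.0, 24.0], 0.7)]
jar [([321.0, 282.0, 37.0, 40.0], 0.93)]
pot1 [([375.0, 149.0, 34.0, 35.0], 0.8), ([389.0, 192.0, 33.0, 34.0], 0.57)]
milk [([227.0, 143.0, 46.0, 42.0], 0.63), ([315.0, 191.0, 34.0, 22.0], 0.43)]
```

View pics/scene1.png

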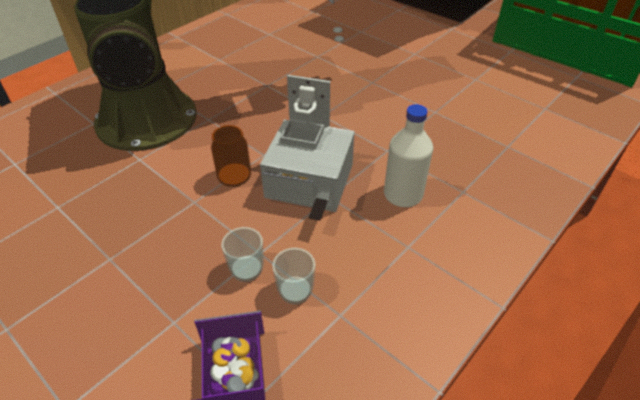

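View pics/top1.png

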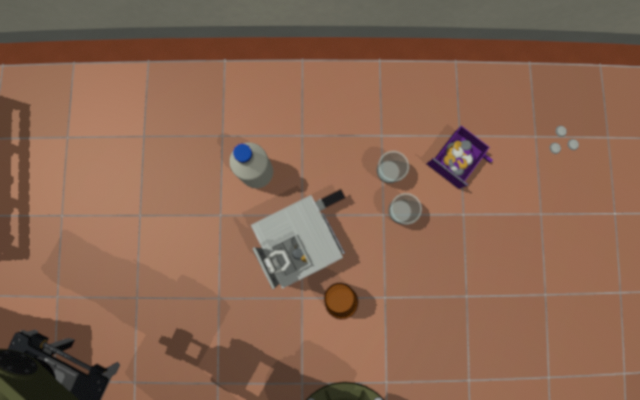

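The top view shows the steel catcher at (297,240), its black paddle at (333,198), the jar at (340,300), the pots at (392,167) and (404,208), and the milk bottle at (250,165). Tray candidates are the purple look-alike at (462,157) in top and (232,355) in scene, and the steel front in the catcher at (287,187) in scene. I choose the one in the steel catcher. Next is a close crop of both views.

Run:
```python
from h import *
t=manip.camera("top")["img"][170:300,240:370]; s=manip.camera("scene")["img"][120:230,250:360]
save("crop.png",np.hstack([cv2.resize(t,(400,400),interpolation=cv2.INTER_CUBIC),cv2.resize(s,(400,400),interpolation=cv2.INTER_CUBIC)]))
```

```text
(no output)
```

View pics/crop.png

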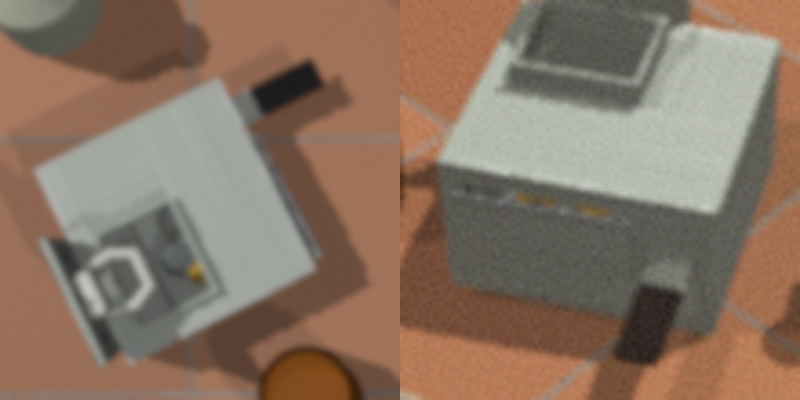

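The crop confirms the choice: a steel catcher with a grey flush tray front and a black pad on its right, empty of anything purple. Next I fit its pose to the roof corners and pad corners.

```bash
cat > fit.py <<'E'
from h import *
from scipy.optimize import least_squares
ct=manip.camera("top"); cs=manip.camera("scene")
tp=np.array([(220,78),(317,268),(35,170),(250,95),(315,62),(325,85),(262,115)])*.325+[240,170]
T3=[(0,-100,95),(0,56,95),(150,-100,95),(-18,-87,52),(-72,-87,52),(-72,-63,52),(-18,-63,52)]
sp=np.array([(40,165),(318,213),(380,42),(315,333),(245,288),(285,292),(252,362),(212,358)])*.275+[250,120]
S3=[(0,56,95),(0,-100,95),(150,-100,95),(0,-100,0),(-18,-63,52),(-18,-87,52),(-72,-87,52),(-72,-63,52)]
def W(p,P):
    c,s=np.cos(p[2]),np.sin(p[2]); return np.array(P,float)@np.array([[c,-s,0],[s,c,0],[0,0,1]]).T+[p[0],p[1],0]
def res(p): return np.r_[(proj(ct,W(p,T3))-tp),(proj(cs,W(p,S3))-sp)].ravel()
g=atz(ct,[(317,215)],60)[0]
best=min((least_squares(res,[g[0],g[1],a],loss="soft_l1") for a in np.arange(-3,3.2,.5)),key=lambda r:r.cost)
p=best.x; print(p,best.cost); print(res(p).reshape(-1,2).round(1).tolist())
np.save("p.npy",p)
print("pad",W(p,[(-45,-75,52)]),"front",W(p,[(-7,0,47)]))
for n,c,z in (("jar",ct,115),("pot1",ct,78),("milk",ct,100)):
    for r in manip.find_in(n,c)[:2]:
        x,y,w,h=r["rect"]; w0=atz(c,[(x+w/2,y+h/2)],z*.5)[0]
        c_,s_=np.cos(p[2]),np.sin(p[2]); d=w0[:2]-p[:2]; print(n,w0.round(),"in catcher",[round(c_*d[0]+s_*d[1]),round(-s_*d[0]+c_*d[1])])
E
python3 fit.py
```

```text
[468.41593525  30.22240007   2.03686432] 14.535770053385443
[[-0.7, -1.3], [-0.4, -0.5], [-0.9, -0.9], [-1.0, -2.9], [-1.6, -2.5], [-0.2, -0.9], [-0.2, -0.3], [-1.8, -0.7], [-1.2, 0.5], [-0.9, -0.1], [-1.3, 1.2], [-2.2, -1.5], [-1.3, -0.3], [0.4, 0.5], [-0.9, -0.9]]
pad [[555.63856735  23.72528926  52.        ]] front [[471.56157524  23.96900507  47.        ]]
jar [319.  10.  58.] in catcher [49, 143]
jar [ 527. -142.   58.] in catcher [-180, 26]
pot1 [ 531. -153.   39.] in catcher [-192, 27]
pot1 [ 633. -123.   39.] in catcher [-211, -78]
milk [633. 213.  50.] in catcher [90, -229]
milk [316.   6.  50.] in catcher [47, 147]
```

```bash
cat > go.py <<'E'
from h import *
from scipy.spatial.transform import Rotation as R
import sys
p=np.load("p.npy"); xc,yc,z=map(float,sys.argv[1:4])
s=manip.read_state(); M=R.from_euler("xyz",s["eef_rot"]).as_matrix()
c,n=np.cos(p[2]),np.sin(p[2]); t=np.array([p[0]+c*xc-n*yc,p[1]+n*xc+c*yc,z])
print("clock",s["clock"],"target",t.round(1),"tcp",s["eef_pos"].round(1),"shift",(M.T@(t-s["eef_pos"])).round(1),"turn",np.degrees(s["eef_rot"][2]-p[2]).round(2),"gap",s["finger_gap"],"F",s["wrist_force"].round(1))
d=s["eef_pos"][:2]-p[:2]; print("tcp in catcher",(c*d[0]+n*d[1]).round(1),(-n*d[0]+c*d[1]).round(1))
E
python3 go.py -45 -41 290; python3 go.py -45 -41 100
```

```text
clock 1.05 target [525.3   8.4 290. ] tcp [231.7 498.8 213.5] shift [-472.8 -321.1  -76.5] turn 38.39 gap 93.80048185714975 F [-0.6 -0.4  0.3]
tcp in catcher 525.0 0.9
clock 1.05 target [525.3   8.4 100. ] tcp [231.7 498.8 213.5] shift [-472.8 -321.1  113.5] turn 38.39 gap 93.80048185714975 F [-0.6 -0.4  0.3]
tcp in catcher 525.0 0.9
```

Request:
send_rows([
  [[0.58,0,0,-45,0],[0.58,-20,-14,-80,4],[0.58,-60,-41,-80,10],[0.58,-100,-68,-80,15],[0.58,-140,-95,-80,20],[0.58,-180,-122,-80,25],[0.58,-220,-149,-80,30],[0.58,-260,-177,-80,35],[0.58,-300,-204,-80,38.4],[0.58,-340,-231,-80,38.4]],
], newtons=30)

```text
clock: 2.05
eef_pos: [443.4, 144.2, 293.7]
eef_rot: [3.141, 0.0, 2.034]
wrist_force: [1.1, 0.4, 0.0]
finger_gap: 54.4
```

```bash
python3 go.py -45 -41 130
```

```text
clock 2.05 target [525.3   8.4 130. ] tcp [443.4 144.2 293.7] shift [-158.    12.5  163.7] turn -0.14 gap 54.40001595512997 F [1.1 0.4 0. ]
tcp in catcher 113.1 -28.8
```

Request:
send_rows([
  [[0.58,-40,3,0,0],[0.58,-80,6,0,0],[0.58,-120,9,0,0],[0.58,-158,12.5,20,0],[0.58,-158,12.5,65,0],[0.58,-158,12.5,110,0],[0.58,-158,12.5,155,0],[0.58,-158,12.5,195,0],[0.58,-158,12.5,205,0],[0.58,-158,12.5,205,0]],
])

```text
clock: 3.05
eef_pos: [524.6, 10.6, 88.1]
eef_rot: [-3.14, -0.001, 2.037]
wrist_force: [0.4, -0.1, 1.0]
finger_gap: 54.4
```

```bash
python3 go.py -45 -41 45
python3 - <<'E'
from h import *
c=manip.camera("scene"); save("h1.png",cv2.resize(c["img"][100:250,240:400],(800,750),interpolation=cv2.INTER_CUBIC)[100:700])
t=manip.camera("top")
for k in (c,t):print([(np.round(r["rect"],1).tolist(),round(r["conf"],2)) for r in manip.find_in("release_pad",k)])
E
```

```text
clock 3.05 target [525.3   8.4  45. ] tcp [524.6  10.6  88.1] shift [-2.2 -0.3 43.1] turn -0.02 gap 54.380320824136774 F [ 0.4 -0.1  1. ]
tcp in catcher -42.8 -41.4
[([307.7, 191.2, 23.9, 30.1], 0.76)]
[]
```

View pics/h1.png

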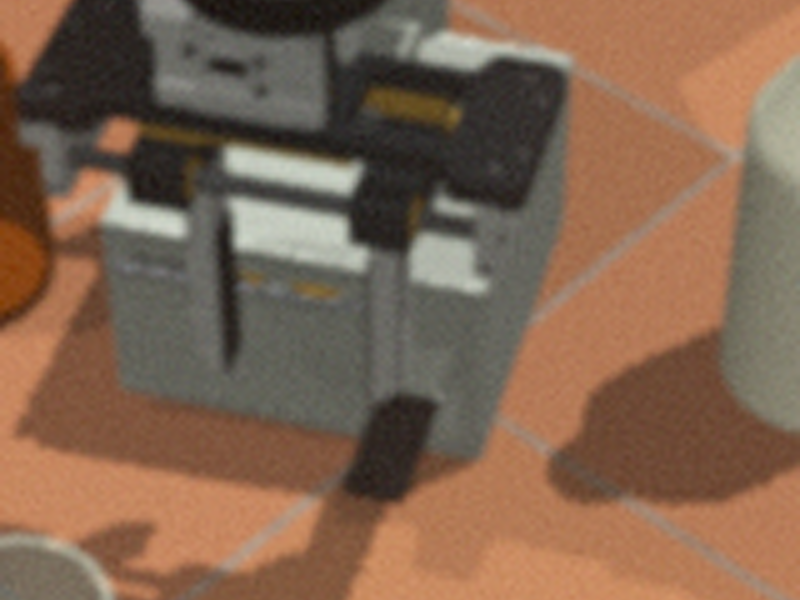

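The view shows the right fingertip ending at crop pixel (388,405), above the near end of the black pad (pad about 348–437 by 398–500). The left finger hangs free in front of the tray panel. I check this against projections from the fit.

Run:
```python
from h import *
p=np.load("p.npy"); c=manip.camera("scene")
def W(P):
    k,s=np.cos(p[2]),np.sin(p[2]); return np.array(P,float)@np.array([[k,-s,0],[s,k,0],[0,0,1]]).T+[p[0],p[1],0]
P=[(-72,-63,52),(-72,-87,52),(-18,-87,52),(-18,-63,52),(-45,-75,52),(-50.8,-69,80),(-50.8,-81,80),(-34.8,-81,80),(0,-100,95),(0,56,95),(0,-100,0)]
print(((proj(c,W(P))+.5-[240,120])*5).round().tolist())
```

```text
[[340.0, 490.0], [401.0, 503.0], [438.0, 403.0], [379.0, 391.0], [390.0, 446.0], [369.0, 403.0], [400.0, 409.0], [412.0, 379.0], [484.0, 298.0], [98.0, 226.0], [479.0, 466.0]]
```

The fit and picture agree to about 2 mm, so I press.

Request:
send_rows([
  [[0.58,-2,0,8,0],[0.58,-2,0,20,0],[0.58,-2,0,27,0],[0.58,-2,0,33,0],[0.58,-2,0,37,0],[0.58,-2,0,39,0],[0.58,-2,0,39,0],[0.58,-2,0,39,0],[0.58,-2,0,39,0],[0.58,-2,0,39,0]],
])

```text
clock: 4.3
eef_pos: [526.6, 8.0, 49.9]
eef_rot: [3.14, 0.002, 2.036]
wrist_force: [1.8, -6.7, 6.5]
finger_gap: 54.6
```

```bash
python3 go.py -45 -41 49
python3 - <<'E'
from h import *
c=manip.camera("scene"); save("h2.png",cv2.resize(c["img"][100:250,240:400],(800,750),interpolation=cv2.INTER_CUBIC)[100:700])
E
```

```text
clock 4.3 target [525.3   8.4  49. ] tcp [526.6   8.   49.9] shift [ 1.  -1.   0.9] turn -0.03 gap 54.636835219523284 F [ 1.8 -6.7  6.5]
tcp in catcher -46.0 -42.0
```

View pics/h2.png

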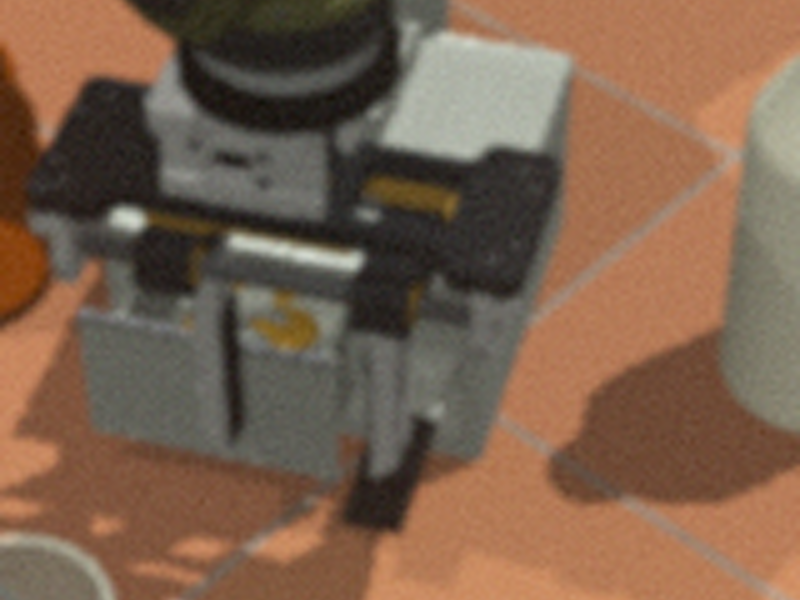

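The tray is out, with its panel top edge at crop y about 315–360, stopped on the left finger, and the paddle is held down by the right finger. I let it settle, check and hand in.

Request:
send_rows([
  [[0.58,0,0,0,0],[0.58,0,0,0,0],[0.58,0,0,0,0],[0.58,0,0,0,0],[0.58,0,0,0,0]],
])

```text
clock: 4.85
eef_pos: [526.6, 8.0, 49.9]
eef_rot: [3.14, 0.002, 2.036]
wrist_force: [-0.3, -5.9, 7.3]
finger_gap: 54.4
```

```bash
python3 go.py -45 -41 49
python3 - <<'E'
from h import *
p=np.load("p.npy"); c=manip.camera("scene")
w=atz(c,np.array([(80,318),(338,360)])/5+[240,120]-.5,80)[:,:2]-p[:2]
print((w@np.array([[np.cos(p[2]),-np.sin(p[2])],[np.sin(p[2]),np.cos(p[2])]])).round(1))
t=manip.camera("top")
for n in ("jar","pot1","milk"): print(n,[np.round(r["rect"]).tolist() for r in manip.find_in(n,t)], [np.round(r["rect"]).tolist() for r in manip.find_in(n,c)])
E
```

```text
clock 4.85 target [525.3   8.4  49. ] tcp [526.6   8.   49.9] shift [ 1.  -1.   0.9] turn -0.02 gap 54.40611981483199 F [-0.3 -5.9  7.3]
tcp in catcher -46.0 -42.0
[[-36.6  51.5]
 [-32.3 -51.3]]
jar [] [[209.0, 122.0, 42.0, 66.0], [252.0, 177.0, 62.0, 41.0]]
pot1 [[376.0, 151.0, 32.0, 36.0], [390.0, 193.0, 32.0, 31.0]] [[218.0, 228.0, 44.0, 54.0], [272.0, 249.0, 41.0, 54.0]]
milk [[229.0, 142.0, 47.0, 44.0]] [[384.0, 109.0, 50.0, 97.0]]
```

```bash
python3 -c "from cell import manip; print(manip.sign_off())"
```

```text
the job is handed in; nothing more can be done
None
```

I pressed the paddle with one fingertip and the tray popped out against the other finger. The finger is still holding it there, and the job is handed in at about 5 s of the 35 s allowed.

- **Tray position:** the picture put the panel's top edge at x = -32 to -37 mm in the catcher frame. The finger's own position implies about -38 mm. Both mean roughly 27–31 mm out, well inside the 15–50 mm window. I did not measure the tray's tilt or speed, but the arm pose did not change over the last 0.5 s.
- **Force:** the wrist reads about 6 N sideways and 7 N up. That fits the spring pushing on the trapping finger and the paddle pushing back. The wrist force lumps both fingers together, so the contact on the tray alone was not measured directly.
- **Other things:** the detector found the pots and milk bottle within a few pixels of where they started in both views. It missed the jar in the last top view, but the scene view had it in place within about 3 pixels.

The catcher-pose fit was off by up to about 3 pixels at single corners. At hover the fit and the picture agreed to about 2 mm, and I relied on that. Sign-off gave no verdict.

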